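# Close the pour hole of a casting mould

### The arm

A 6-joint arm with a two-finger parallel gripper is mounted at the origin on the work surface. World frame = base frame: x ahead of the robot, y to its left, z up, the work surface at z = 0. Lengths are in m, angles in rad, forces in N, time in s.
With the tool pointing down it reaches from about 0.3 to 0.775 m from the base axis. Payload 14.6 kg.
Tool frame: the origin (TCP) lies midway between the tips of the shut fingers; the grasp point (between the pads) lies 19 mm behind it (ctrl.hold_point_z is the distance from the TCP to the grasp point, in m); z points along the fingers, y is the direction in which the jaws open and shut (so a half turn about z gives the same grasp; the last joint's range is limited). The gripper opens to 94 mm and grips with 3 to 60 N. Pads are 16 mm wide; open, the fingers measure 119 mm over their backs; the gripper's body (75 mm by 177 mm) begins 78 mm behind the grasp point.
Start: joints at [-1.21, 0.3, 1.521, -0, 1.321, -0.067], TCP at [0.228, -0.5, 0.205] pointing down, gripper open.
Joint ranges: [-3.03, 3.03], [-0.79, 2.21], [0.23, 2.52], [-1.04, 4.18], [0, 3.07], [-2.55, 2.55]. Speed limits (rad/s): [2.22, 2.22, 2.57, 3.14, 3.14, 3.14].

### API

Orientations are given as a unit quaternion [x, y, z, w].
In Python, from station import ctrl, imaging gives the robot as it stands. The module is installed in compiled form; this text tells all that it offers.
- The arm moves only by the shell command python3 -m jog 'ROWS' [FORCE]. ROWS is text: rows parted by semicolons, each of 5 numbers parted by spaces: the shift along the world's x, y, z in cm, then the turn about the world's z in rad, then the closure in counts, from 0 (fully open) to 255 (shut). In form: tx ty tz spin claw; .... A call has 1 to 5 rows; each row shifts and turns the commanded pose from where the row before left it; what a row does not reach is not made up. A row lasts 1/12 s, in which the tool goes at most 41.7 mm and 7.16 degrees, less where a joint would pass 70% of its speed; a pose out of reach is approached as far as the arm can. A call is refused whole if a number of a shift passes 4.17 or a number of a turn 0.125, either way. A call with a gripper value outside its range is refused whole. The fingers move at their own pace and stop on an object; FORCE is the grip in N (left out, the last holds). Time passes only in rows, so rows that do not move let the fingers close. It gives the time, the measured TCP pose, the force and the opening at its end, in the units of the state.
- ctrl.observe(): the state, without advancing time (a new reading comes with each control period).
- imaging.get_image(name): name is "scene" or "top" or "wrist"; returns (picture, depth): 420x560x3 uint8, red, green, blue; 420x560 float32, m along the optical axis (not along the pixel's ray), 0 where there is no reading.
- imaging.camera_params(name): a dict with "mtx" (3x3 intrinsics, pixels), "k1" (the pictures are not rectified: a ray, as slopes to the right and down, at radius r is drawn at 1 + k1 r^2 times it, then the intrinsics apply), "eye" and "orientation" of the camera in the world. Camera axes: x right, y down, z forward; pixel columns grow to the right and rows downward; lengths in m; the calibration is good to about 2 mm. A picture is of the moment at which its call begins: read the wrist's pose just before it. camera_params takes no time and is no camera call; for the wrist camera it gives the pose at the moment of the call.
- ctrl.sign_off(): hands the job in, once; it reports no verdict.
The state is a dict: "time": time; "qpos": joint angles; "qd": joint speeds; "tau": joint torques, N m; "position": TCP position; "orientation": TCP orientation; "wrist_force": force on the tool from outside, world axes, zero at the start; "ft_torque": the same for the moment, N m; "grip_width": opening from 0.0 (shut) to 1.0 (fully open).
Only numpy, scipy, OpenCV 4.12 (cv2) and the standard library are available. Lean on these libraries where they do the work, as an engineer would, in place of code of your own. Each camera call takes 0.05 s, during which the arm holds its last target.

### The job

Close the big pour hole of the plaster casting mould with its red-knobbed plug. Holding the plug upright, touch its tip down on the bare plaster beside the hole and slide it across until it drops into the hole, never bringing it over the hole high in the air. Leave it fully home and upright, flange flat on the plaster, with the blue plug and the paint jar left alone.

Things in the scene. Friction and masses are not known exactly. Their poses are not given: they have to be found in the camera images.
- red_plug_grip (a point): Centre of the round red knob (26 mm wide, 50 mm tall) of a loose 120 g plug, 96 mm tall, z up. Under the knob: a black flange 60 mm wide, 6 mm thick, its top 25 mm below this point; then a metal shank 20 mm wide, 40 mm long, its last 14 mm tapering to an 8 mm tip, 71 mm below this point. It stands tip down in a wooden rack, the flange on the rack's top (50 mm high). Any yaw grips it.
- pour_hole (a point): Centre of the mouth of a round hole 40 mm wide, 52 mm deep, z up, in the level top (64 mm high) of a fixed off-white plaster mould, 220 x 170 mm, in a flush wooden case. The face is bare and flat 60 mm all round. Knob centre above this point: 71 mm with the plug's tip standing on the face, 31 mm with the plug home. The 12 mm vent hole near a corner is not it.
- blue_plug_grip (a point): Bystander: plug of another mould, same size and shape but with a blue knob; point at its knob's centre. It stands 110 mm from the red one in the same fixed rack (85 x 190 mm, two holes 32 mm wide; which plug is in which varies). Plugs lift straight out.
- paint_jar: Bystander: white paint jar with a blue band, 68 mm wide, 75 mm tall, standing on the bench beyond the work. Origin at the centre of its underside.
Not all that is in view belongs to the job. What is shaped like the part that bears red_plug_grip but orange or purple is not meant.

How it is judged:
By the outcome, as a careful person would: the job done as asked, in the order asked, and still so for the second after the job is handed in, with the robot touching nothing.
It also fails if it takes over 48 s, if anything falls off the work surface, if the arm or the gripper's body presses on something with over 40 N, if the wrist force passes 120 N, or if a joint passes its speed limit or range.

## Working session

There is one attempt and no reset: what is moved stays moved. The work goes in short steps, Python scripts to look and compute and a shell command to move; the robot and the scene stay as the last step left them, time stands still between calls to the robot, and variables do not carry over. Pictures are saved under pics/ and viewed, and the job is handed in when it is done.

```bash
mkdir -p pics
cat > h.py <<'E'
import numpy as np, cv2
from scipy.spatial.transform import Rotation as R
from station import ctrl, imaging
def grab(n,tag):
    p=imaging.camera_params(n); im,d=imaging.get_image(n)
    cv2.imwrite(f'pics/{tag}.png',im[:,:,::-1]); np.savez(f'pics/{tag}.npz',im=im,d=d,**{k:np.array(v) for k,v in p.items()})
    return im,d,p
def load(tag):
    z=np.load(f'pics/{tag}.npz'); return z['im'],z['d'],z
def rot(p):
    o=np.array(p['orientation']); return o if o.shape==(3,3) else R.from_quat(o).as_matrix()
def world(p,d):
    h,w=d.shape; u,v=np.meshgrid(np.arange(w),np.arange(h))
    pts=np.stack([u,v],-1).reshape(-1,1,2).astype(float)
    n=cv2.undistortPoints(pts,np.array(p['mtx']),np.array([float(p['k1']),0,0,0.])).reshape(h,w,2)
    c=np.dstack([n,np.ones((h,w))])*d[...,None]
    return c@rot(p).T+np.array(p['eye'])
E
python3 - <<'E'
from h import *
print(ctrl.observe())
for n in('scene','top'):
    im,d,p=grab(n,n+'0'); print(p)
E
```

```text
{'time': 0.0, 'qpos': array([-1.20959147e+00,  3.00488813e-01,  1.52162832e+00,  3.45837579e-05,
        1.32069245e+00, -6.66120969e-02]), 'qd': array([-1.55115325e-03,  1.67285251e-03, -4.19726811e-04,  3.32710530e-04,
       -2.63761045e-05,  1.65777397e-03]), 'tau': array([-1.49367293e-03, -5.31812990e+01, -3.52732301e+01,  7.07569672e-02,
        2.44608679e-02, -8.87944020e-05]), 'position': array([ 0.22808716, -0.50016755,  0.20485663]), 'orientation': array([ 9.77209415e-01,  2.12276679e-01, -7.27307156e-05, -6.04332231e-04]), 'wrist_force': array([-0.46856114,  0.17912005,  0.44730314]), 'ft_torque': array([-0.03623177, -0.00664496, -0.00837963]), 'grip_width': 1.002745415055488}
{'mtx': array([[456.96648822,   0.        , 286.06536228],
       [  0.        , 456.96648822, 206.14051255],
       [  0.        ,   0.        ,   1.        ]]), 'k1': -0.11394815617292653, 'eye': array([0.83314695, 0.46091595, 0.68213138]), 'orientation': array([ 0.24940366,  0.89235806, -0.36229668, -0.10117321])}
{'mtx': array([[500.59186075,   0.        , 278.1675904 ],
       [  0.        , 500.59186075, 205.40530215],
       [  0.        ,   0.        ,   1.        ]]), 'k1': -0.09748037156916504, 'eye': array([ 0.47473145, -0.04645057,  1.13897164]), 'orientation': array([ 0.70866247, -0.70465517,  0.01745147, -0.03088748])}
```

View pics/scene0.png

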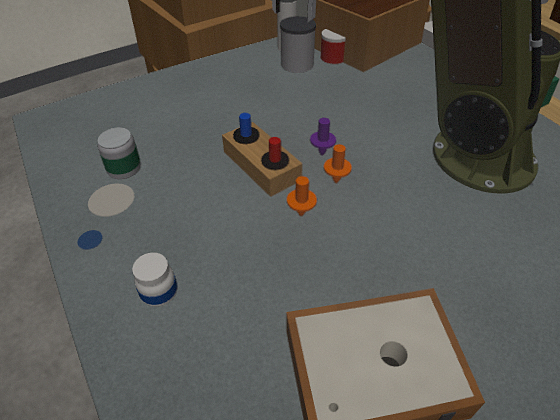

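View pics/top0.png

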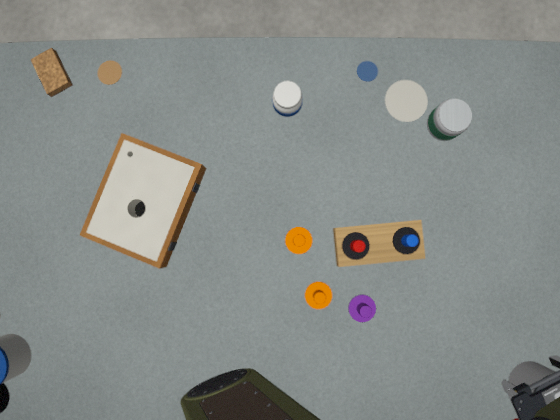

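The top view shows the red knob at about (359,246), the blue at (412,240) and the pour hole at (136,208). The vent is at (130,154) and the jar at (287,97). The orange and purple decoys are at (299,240), (318,296) and (362,308). Next I'll measure these points.

Run:
```python
from h import *
for t in('top0','scene0'):
    im,d,p=load(t); W=world(p,d); hsv=cv2.cvtColor(im,cv2.COLOR_RGB2HSV)
    H,S,V=[hsv[...,i].astype(int) for i in range(3)]
    for nm,m in(('red',((H<4)|(H>176))&(S>180)&(V>70)),('blue',(H>105)&(H<125)&(S>180)&(V>70)),('orange',(H>6)&(H<16)&(S>230)),('purple',(H>130)&(H<160)&(S>120))):
        n,l,st,c=cv2.connectedComponentsWithStats(m.astype(np.uint8))
        for i in range(1,n):
            if st[i,4]<40: continue
            q=W[(l==i)&(d>0)]
            zt=np.percentile(q[:,2],97); tq=q[q[:,2]>zt-.006]
            mid=(tq[:,:2].max(0)+tq[:,:2].min(0))/2
            print(t,nm,c[i].round(),st[i,4],'ztop',zt.round(4),'mean',tq.mean(0).round(4),'mid',mid.round(4),'ext',np.ptp(tq,axis=0).round(3))
    # hole: plaster plane
    box=(slice(190,228),slice(118,155)) if t=='top0' else (slice(335,375),slice(372,415))
    w=W[box]; 
    pl=(V>130)&(S<60)
    print('plaster z',np.median(w[...,2][pl[box]]))
    z0=np.median(w[...,2][pl[box]])
    # hole contour in image: non-plaster; intersect with plane
    m=(~pl[box]).astype(np.uint8)
    cs,_=cv2.findContours(m,cv2.RETR_EXTERNAL,cv2.CHAIN_APPROX_NONE); c=max(cs,key=cv2.contourArea).reshape(-1,2)+[box[1].start,box[0].start]
    n=cv2.undistortPoints(c.reshape(-1,1,2).astype(float),np.array(p['mtx']),np.array([float(p['k1']),0,0,0])).reshape(-1,2)
    r=np.c_[n,np.ones(len(n))]@rot(p).T; e=np.array(p['eye']); X=e+r*((.064-e[2])/r[:,2])[:,None]
    A=np.c_[2*X[:,:2],np.ones(len(X))]; s=np.linalg.lstsq(A,(X[:,:2]**2).sum(1),rcond=None)[0]
    print('hole',s[:2],'rad',np.sqrt(s[2]+s[0]**2+s[1]**2), 'ext',np.ptp(X,axis=0),'mid',(X.max(0)+X.min(0))/2)
```

```text
top0 red [358. 246.] 150 ztop 0.1093 mean [ 0.4631 -0.1914  0.1068] mid [ 0.4636 -0.1916] ext [0.023 0.025 0.008]
top0 blue [410. 240.] 174 ztop 0.1097 mean [ 0.4744 -0.3031  0.1068] mid [ 0.4742 -0.3032] ext [0.023 0.025 0.008]
top0 blue [  2. 366.] 151 ztop 0.1164 mean [0.1995 0.5564 0.1131] mid [0.2006 0.5551] ext [0.067 0.017 0.008]
top0 purple [362. 308.] 566 ztop 0.0986 mean [ 0.3282 -0.2078  0.0968] mid [ 0.3282 -0.2077] ext [0.025 0.025 0.008]
plaster z 0.0645980791344426
hole [0.54103178 0.28423877] rad 0.0183626246656469 ext [0.03504672 0.03600599 0.        ] mid [0.54108321 0.28436613 0.064     ]
scene0 red [335.  52.] 221 ztop 0.0675 mean [ 0.0509 -0.5504  0.0652] mid [ 0.0493 -0.5547] ext [0.041 0.034 0.008]
scene0 red [275. 148.] 196 ztop 0.1067 mean [ 0.4663 -0.1907  0.105 ] mid [ 0.4655 -0.191 ] ext [0.024 0.027 0.007]
scene0 blue [245. 124.] 206 ztop 0.1068 mean [ 0.478  -0.3007  0.1052] mid [ 0.4772 -0.3014] ext [0.023 0.026 0.008]
scene0 blue [155. 300.] 77 ztop 0.0318 mean [ 0.8057 -0.0133  0.0291] mid [ 0.8064 -0.0147] ext [0.025 0.011 0.006]
scene0 orange [335. 169.] 100 ztop 0.047 mean [ 0.3652 -0.1097  0.0451] mid [ 0.3593 -0.1135] ext [0.053 0.057 0.005]
scene0 orange [302. 180.] 67 ztop 0.0969 mean [ 0.4766 -0.0696  0.0952] mid [ 0.4773 -0.0689] ext [0.021 0.025 0.005]
scene0 orange [294. 201.] 126 ztop 0.0474 mean [ 0.4912 -0.0712  0.0453] mid [ 0.4896 -0.0705] ext [0.032 0.055 0.006]
scene0 orange [311. 199.] 62 ztop 0.0468 mean [ 0.4598 -0.0591  0.0451] mid [ 0.4628 -0.0624] ext [0.031 0.039 0.004]
scene0 purple [323. 136.] 469 ztop 0.0964 mean [ 0.3315 -0.2062  0.0952] mid [ 0.3318 -0.2076] ext [0.025 0.026 0.007]
plaster z 0.06359954890265573
hole [0.54331936 0.28413898] rad 0.019587613370246316 ext [0.0403847  0.03994265 0.        ] mid [0.54336305 0.28403887 0.064     ]
```

Both cameras agree within 3 mm. Red grip is about (0.4645, -0.191, 0.081) and the hole about (0.5425, 0.284, 0.064), and the heights match the given sizes. The current yaw puts the jaw axis along (0.41, -0.91), which clears the neighbours and suits a slide along that axis. I'll move above the red plug and check with the wrist camera.

```bash
python3 -m jog '2 2.6 0 0 70; 2.4 3.1 0 0 70; 2.4 3.1 0 0 70; 2.4 3.1 0 0 70; 2.4 3.1 0 0 70' 40; python3 -m jog '2.4 3.1 0 0 70; 2.4 3.1 0 0 70; 2.4 3.1 0 0 70; 2.4 3.1 0 0 70; 2.4 3.1 0 0 70'; python3 -m jog '0 0 0 0 70; 0 0 0 0 70;0 0 0 0 70'
python3 - <<'E'
from h import *
s=ctrl.observe(); print(s['time'],s['position'],s['wrist_force'],s['grip_width'])
im,d,p=grab('wrist','w1'); W=world(p,d); hsv=cv2.cvtColor(im,cv2.COLOR_RGB2HSV)
H,S,V=[hsv[...,i].astype(int) for i in range(3)]
m=((H<4)|(H>176))&(S>180)&(V>60)
n,l,st,c=cv2.connectedComponentsWithStats(m.astype(np.uint8)); i=1+np.argmax(st[1:,4]); q=W[(l==i)&(d>0)]
zt=np.percentile(q[:,2],97); t=q[q[:,2]>zt-.005]; print(c[i],zt,t.mean(0),(t.max(0)+t.min(0))/2,np.ptp(t,axis=0))
E
```

```text
time: 0.52
position: [0.3448, -0.3487, 0.2052]
orientation: [0.977, 0.212, -0.0, -0.0]
wrist_force: [0.7, 0.3, -0.0]
grip_width: 0.735
time: 0.93
position: [0.4649, -0.1936, 0.2054]
orientation: [0.977, 0.212, -0.0, -0.0]
wrist_force: [0.0, -0.6, -0.9]
grip_width: 0.722
time: 1.18
position: [0.4639, -0.1956, 0.2052]
orientation: [0.977, 0.212, -0.0, -0.0]
wrist_force: [0.2, -0.1, -0.8]
grip_width: 0.723
1.1833 [ 0.46387511 -0.1955951   0.20517929] [ 0.22509818 -0.13508668 -0.84736272] 0.7226896965636138
[270.77249357 203.95372751] 0.10692888994118077 [ 0.4644678  -0.19111528  0.10551983] [ 0.46409126 -0.19110361  0.10486195] [0.02504597 0.02553401 0.00582378]
```

The wrist camera confirms the red knob at (0.4643, -0.1911), top at 0.106. I'll centre over it and descend.

```bash
python3 -m jog '0.05 0.45 0 0 70; 0 0 -3 0 70; 0 0 -3 0 70; 0 0 -3 0 70; 0 0 -2.5 0 70'; python3 -m jog '0 0 -1.5 0 70; 0 0 -1 0 70; 0 0 0 0 70; 0 0 0 0 70'; python3 -m jog '0 0 0 0 255;0 0 0 0 255;0 0 0 0 255;0 0 0 0 255;0 0 0 0 255' 40
```

```text
time: 1.65
position: [0.4637, -0.1914, 0.0887]
orientation: [0.977, 0.211, -0.0, -0.0]
wrist_force: [0.1, -1.0, -0.9]
grip_width: 0.722
time: 1.98
position: [0.4647, -0.1914, 0.0659]
orientation: [0.977, 0.212, 0.0, 0.0]
wrist_force: [0.3, 0.3, -0.2]
grip_width: 0.728
time: 2.4
position: [0.4648, -0.191, 0.0658]
orientation: [0.977, 0.212, 0.0, 0.0]
wrist_force: [-0.6, -0.1, 0.3]
grip_width: 0.406
```

```bash
python3 -m jog '0 0 0 0 255;0 0 0 0 255;0 0 0 0 255;0 0 0 0 255;0 0 0 0 255' 40; python3 -m jog '0 0 0.5 0 255;0 0 1 0 255;0 0 1.5 0 255;0 0 2 0 255;0 0 2 0 255'; python3 -m jog '0 0 2 0 255;0 0 2 0 255;0 0 0 0 255;0 0 0 0 255'
python3 - <<'E'
from h import *
s=ctrl.observe(); print(s['time'],s['position'],s['wrist_force'],s['grip_width'])
grab('scene','s2'); grab('wrist','w2')
E
```

```text
time: 2.82
position: [0.4648, -0.191, 0.0656]
orientation: [0.977, 0.212, 0.0, 0.0]
wrist_force: [0.6, 0.2, 2.4]
grip_width: 0.273
time: 3.23
position: [0.4644, -0.1908, 0.1368]
orientation: [0.977, 0.212, -0.0, -0.0]
wrist_force: [0.6, -0.3, -0.9]
grip_width: 0.274
time: 3.57
position: [0.4649, -0.191, 0.1762]
orientation: [0.977, 0.212, 0.001, 0.001]
wrist_force: [0.1, -0.4, -1.1]
grip_width: 0.272
3.5667 [ 0.46486755 -0.19101036  0.17621875] [ 0.11098359 -0.37477958 -1.05763853] 0.2720445385035985
```

View pics/s2.png

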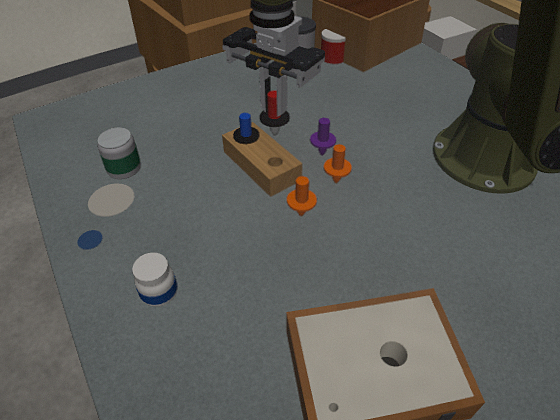

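View pics/w2.png

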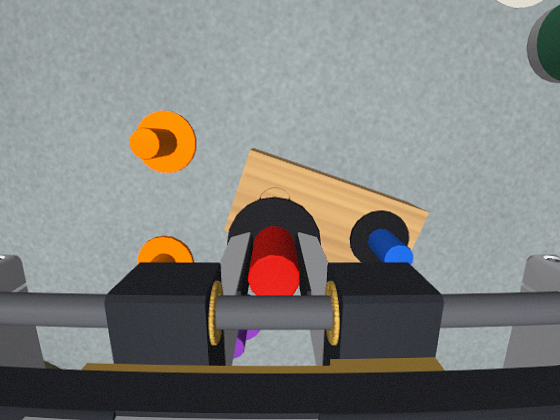

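Both views show the plug held upright and clear of the rack hole (scene ~(275,160)), with blue still seated. Its tip is at TCP z - 0.0556. Next I carry it to a spot 42 mm short of the hole, on the side I'm coming from.

```bash
python3 -m jog '0.3 1.2 0 0 255;0.5 2.5 0 0 255;0.7 3 0 0 255;0.7 3 0 0 255;0.7 3 0 0 255'; python3 -m jog '0.7 3 0 0 255;0.7 3 0 0 255;0.7 3 0 0 255;0.7 3 0 0 255;0.7 3 0 0 255';python3 -m jog '0.7 3 0 0 255;0.7 3 0 0 255;0.7 3 0 0 255;0.7 3 0 0 255;0.5 2.5 0 0 255'; python3 -m jog '0.2 1.5 0 0 255; 0 0 0 0 255;0 0 0 0 255;0 0 0 0 255'
python3 - <<'E'
from h import *
s=ctrl.observe(); print(s['time'],s['position'],s['qpos'],s['wrist_force'],s['grip_width'])
grab('scene','s3'); grab('wrist','w3')
E
```

```text
time: 4.08
position: [0.4934, -0.0619, 0.1745]
orientation: [0.977, 0.212, -0.001, -0.0]
wrist_force: [0.4, 0.2, -1.8]
grip_width: 0.274
time: 4.5
position: [0.5282, 0.0884, 0.1744]
orientation: [0.977, 0.212, -0.001, -0.0]
wrist_force: [0.4, -0.3, -1.2]
grip_width: 0.265
time: 4.92
position: [0.561, 0.2338, 0.1741]
orientation: [0.977, 0.213, -0.001, -0.0]
wrist_force: [0.9, -0.5, -0.8]
grip_width: 0.271
time: 5.25
position: [0.5634, 0.2453, 0.175]
orientation: [0.977, 0.212, -0.0, 0.0]
wrist_force: [-0.7, -0.7, -1.6]
grip_width: 0.272
5.25 [0.56337385 0.24529848 0.1750313 ] [ 3.51139629e-01  4.68336522e-01  1.36124485e+00 -1.98509166e-04
  1.31291652e+00  1.49468668e+00] [-0.67172284 -0.7439945  -1.59512124] 0.27204485048407273
```

View pics/s3.png

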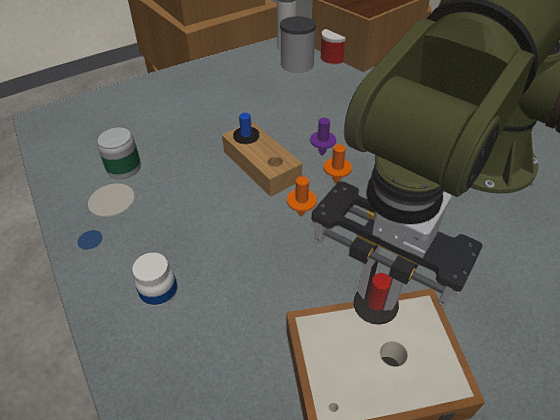

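View pics/w3.png

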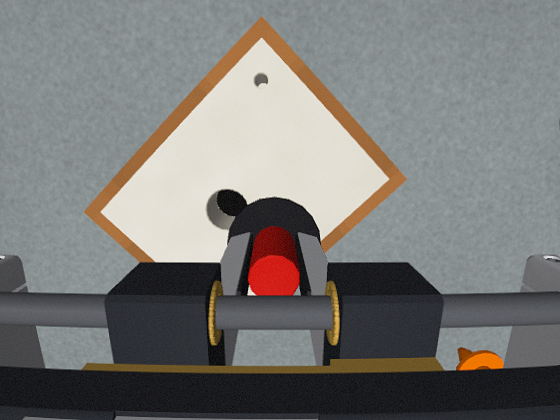

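The plug now hangs beside the hole (wrist: hole at ~(227,208), knob at ~(273,270)). I'll refine the hole position from the visible part of its rim in this wrist view.

```bash
python3 - <<'E'
from h import *
im,d,p=load('w3'); W=world(p,d); V=cv2.cvtColor(im,cv2.COLOR_RGB2GRAY).astype(int)
m=((V<185)).astype(np.uint8); sub=np.zeros_like(m); sub[180:240,195:255]=m[180:240,195:255]
print('plaster z',np.median(W[150:180,200:300,2]), V[195:225:6,200:250:5])
cs,_=cv2.findContours(sub,cv2.RETR_EXTERNAL,cv2.CHAIN_APPROX_NONE); c=max(cs,key=cv2.contourArea).reshape(-1,2)
n=cv2.undistortPoints(c.reshape(-1,1,2).astype(float),np.array(p['mtx']),np.array([float(p['k1']),0,0,0])).reshape(-1,2)
r=np.c_[n,np.ones(len(n))]@rot(p).T; e=np.array(p['eye']); X=(e+r*((.064-e[2])/r[:,2])[:,None])[:,:2]
from scipy.optimize import least_squares
k=(c[:,0]<238)&(c[:,1]<232)&(c[:,0]>196)&(c[:,1]>181)
f=least_squares(lambda q:np.hypot(*(X[k]-q[:2]).T)-.02,[.5425,.284],loss='soft_l1',f_scale=.001)
print(f.x,np.abs(f.fun).mean(),k.sum(),c[k].min(0),c[k].max(0))
E
python3 -m jog '-0.3 0 -1.5 0 255;0 0 -1.5 0 255;0 0 -1 0 255;0 0 -0.5 0 255;0 0 0 0 255'; python3 -m jog '0 0 -0.4 0 255;0 0 -0.2 0 255;0 0 -0.2 0 255;0 0 0 0 255'
```

```text
plaster z 0.06372737207692505 [[226 227 210  86  16  26  20  14  29 222]
 [227 226  85  87  26  18  24   9  17  11]
 [224 210  84  89  16  20  16  26  24  27]
 [223 228  88  90  92  66  22  24  37  33]
 [223 223  91  89 101 114 126  25  31  33]]
[0.54236437 0.28546283] 0.0002756268456347411 72 [206 189] [237 231]
time: 5.77
position: [0.5604, 0.2455, 0.1295]
orientation: [0.977, 0.212, -0.001, 0.0]
wrist_force: [-0.0, -0.1, -0.6]
grip_width: 0.272
time: 6.1
position: [0.5607, 0.2461, 0.1224]
orientation: [0.977, 0.212, -0.0, -0.0]
wrist_force: [-0.6, -1.0, -2.2]
grip_width: 0.27
```

```bash
python3 -m jog '0 0 -0.1 0 255;0 0 0 0 255'; python3 -m jog '0 0 -0.1 0 255;0 0 0 0 255';python3 -m jog '0 0 -0.1 0 255;0 0 0 0 255'
```

```text
time: 6.27
position: [0.5607, 0.2461, 0.1215]
orientation: [0.977, 0.212, 0.0, -0.0]
wrist_force: [-0.9, -0.0, -1.8]
grip_width: 0.271
time: 6.43
position: [0.5607, 0.2461, 0.1204]
orientation: [0.977, 0.212, -0.0, -0.0]
wrist_force: [-0.5, -0.0, -0.9]
grip_width: 0.269
time: 6.6
position: [0.5608, 0.2461, 0.1196]
orientation: [0.977, 0.212, 0.0, -0.0]
wrist_force: [0.1, 0.0, 0.0]
grip_width: 0.273
```

```bash
python3 -m jog '0 0 -0.05 0 255;0 0 0 0 255';python3 -m jog '0 0 -0.05 0 255;0 0 0 0 255'
```

```text
time: 6.77
position: [0.5608, 0.2461, 0.1194]
orientation: [0.977, 0.212, 0.0, -0.0]
wrist_force: [-0.9, -0.7, 4.3]
grip_width: 0.268
time: 6.93
position: [0.5609, 0.2462, 0.1194]
orientation: [0.977, 0.212, 0.001, -0.0]
wrist_force: [-2.9, -0.7, 8.1]
grip_width: 0.27
```

Contact came at TCP z 0.1194, matching the predicted 0.1196, and the force is now 8 N. I'll slide toward the hole, which needs (-1.85, +3.9) cm.

```bash
python3 -m jog '-0.1 0.2 0 0 255;-0.1 0.2 0 0 255;-0.1 0.2 0 0 255'; python3 -m jog '-0.1 0.2 0 0 255;-0.1 0.2 0 0 255;-0.1 0.2 0 0 255'
```

```text
time: 7.18
position: [0.5585, 0.2516, 0.1194]
orientation: [0.977, 0.212, 0.001, 0.001]
wrist_force: [2.3, -5.0, 7.0]
grip_width: 0.268
time: 7.43
position: [0.5556, 0.2576, 0.1194]
orientation: [0.977, 0.212, 0.001, 0.001]
wrist_force: [2.6, -4.8, 6.5]
grip_width: 0.271
```

```bash
python3 -m jog '-0.1 0.2 0 0 255;-0.1 0.2 0 0 255;-0.1 0.2 0 0 255'; python3 -m jog '-0.1 0.2 0 0 255;-0.1 0.2 0 0 255';  python3 -m jog '-0.1 0.2 0 0 255;-0.1 0.2 0 0 255'
```

```text
time: 7.68
position: [0.5526, 0.2636, 0.1194]
orientation: [0.977, 0.212, 0.001, 0.001]
wrist_force: [1.8, -4.0, 6.6]
grip_width: 0.271
time: 7.85
position: [0.5504, 0.2677, 0.1192]
orientation: [0.977, 0.212, 0.001, 0.0]
wrist_force: [2.1, -1.4, 2.7]
grip_width: 0.271
time: 8.02
position: [0.5474, 0.2722, 0.1181]
orientation: [0.977, 0.212, -0.0, -0.0]
wrist_force: [-0.8, 0.0, -0.6]
grip_width: 0.272
```

The force fell to just the plug's weight about 14 mm from the centre, so the tip has passed the rim. I'll lower it while finishing the slide to centre.

```bash
python3 -m jog '-0.1 0.25 -0.2 0 255;-0.1 0.25 -0.2 0 255;-0.1 0.25 -0.2 0 255;-0.1 0.25 -0.2 0 255;-0.1 0.25 -0.2 0 255'; python3 -m jog '0 0 -0.2 0 255;0 0 0 0 255'
python3 - <<'E'
from h import *
s=ctrl.observe(); print(s['time'],s['position'],s['wrist_force'])
grab('scene','s4')
E
```

```text
time: 8.43
position: [0.5425, 0.2849, 0.108]
orientation: [0.977, 0.212, -0.0, 0.0]
wrist_force: [-0.6, -0.0, -1.6]
grip_width: 0.268
time: 8.6
position: [0.5424, 0.2846, 0.1059]
orientation: [0.977, 0.212, -0.0, 0.0]
wrist_force: [-0.6, 0.1, -1.5]
grip_width: 0.271
8.6 [0.54242717 0.28462867 0.10587322] [-0.6174234   0.13936661 -1.51817114]
```

View pics/s4.png

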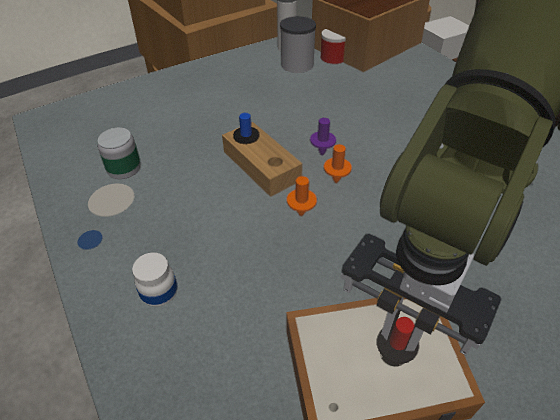

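The plug is 13 mm into the hole, upright and contact-free. It should seat at TCP z of about 0.0796.

```bash
python3 -m jog '0 0 -0.5 0 255;0 0 -0.6 0 255;0 0 -0.6 0 255;0 0 -0.5 0 255;0 0 0 0 255'; python3 -m jog '0 0 -0.2 0 255;0 0 0 0 255'; python3 -m jog '0 0 -0.1 0 255;0 0 0 0 255'; python3 -m jog '0 0 -0.1 0 255;0 0 0 0 255'
```

```text
time: 9.07
position: [0.5421, 0.2843, 0.0828]
orientation: [0.977, 0.212, -0.001, 0.0]
wrist_force: [-0.1, 0.8, -1.9]
grip_width: 0.276
time: 9.23
position: [0.5426, 0.2845, 0.0822]
orientation: [0.977, 0.212, -0.0, 0.0]
wrist_force: [0.2, 0.5, -0.4]
grip_width: 0.271
time: 9.4
position: [0.5427, 0.2846, 0.0815]
orientation: [0.977, 0.212, 0.0, -0.0]
wrist_force: [0.0, 0.2, -1.3]
grip_width: 0.269
time: 9.57
position: [0.5427, 0.2846, 0.0804]
orientation: [0.977, 0.212, 0.0, 0.0]
wrist_force: [0.3, 0.2, -0.5]
grip_width: 0.271
```

```bash
python3 -m jog '0 0 -0.1 0 255;0 0 0 0 255'; python3 -m jog '0 0 -0.05 0 255;0 0 0 0 255'
```

```text
time: 9.73
position: [0.5428, 0.2846, 0.0796]
orientation: [0.977, 0.212, 0.0, -0.0]
wrist_force: [-0.3, 0.4, -0.3]
grip_width: 0.27
time: 9.9
position: [0.5428, 0.2846, 0.0796]
orientation: [0.977, 0.212, 0.0, -0.0]
wrist_force: [-2.3, -1.3, 5.7]
grip_width: 0.272
```

It seated at 0.0796 with 6 N. Now I open the gripper and retreat straight up.

```bash
python3 -m jog '0 0 0 0 70;0 0 0 0 70;0 0 0 0 70;0 0 0 0 70;0 0 0 0 70'; python3 -m jog '0 0 0.5 0 70;0 0 1 0 70;0 0 2 0 70;0 0 3 0 70;0 0 3 0 70'; python3 -m jog '0 0 3 0 70;0 -3 1 0 70;0 -4 0 0 70;0 -4 0 0 70;0 -4 0 0 70';python3 -m jog '-2 -3 0 0 70;-2 -3 0 0 70;0 0 0 0 70'
python3 - <<'E'
from h import *
s=ctrl.observe(); print(s['time'],s['position'],s['wrist_force'])
grab('scene','s5')
im,d,p=grab('top','t5'); W=world(p,d); hsv=cv2.cvtColor(im,cv2.COLOR_RGB2HSV)
H,S,V=[hsv[...,i].astype(int) for i in range(3)]
for nm,m in(('red',((H<4)|(H>176))&(S>180)&(V>70)),('blue',(H>105)&(H<125)&(S>180)&(V>70))):
    n,l,st,c=cv2.connectedComponentsWithStats(m.astype(np.uint8))
    for i in range(1,n):
        if st[i,4]<40: continue
        q=W[(l==i)&(d>0)]; zt=np.percentile(q[:,2],97); t=q[q[:,2]>zt-.006]; print(nm,c[i],zt,t.mean(0))
# flange
x=W[...,:2]-[.5428,.2846]; r=np.hypot(x[...,0],x[...,1]); k=(r>.018)&(r<.027)&(V<70)&(W[...,2]<.085)&(W[...,2]>.05)
A=np.c_[x[k],np.ones(k.sum())]; f=np.linalg.lstsq(A,W[k][:,2],rcond=None)[0]; print('flange z, slopes',f[2],f[:2],k.sum())
for t in('top0','t5'):
    i2,d2,p2=load(t); print(t,'jar top',world(p2,d2)[85:110,275:300].reshape(-1,3).mean(0))
E
```

```text
time: 10.32
position: [0.5426, 0.2846, 0.0789]
orientation: [0.977, 0.212, -0.0, 0.0]
wrist_force: [0.5, -0.1, -0.2]
grip_width: 0.59
time: 10.73
position: [0.5424, 0.2845, 0.1757]
orientation: [0.977, 0.212, -0.0, 0.0]
wrist_force: [0.1, 1.0, 1.0]
grip_width: 0.727
time: 11.15
position: [0.5423, 0.1332, 0.2153]
orientation: [0.977, 0.213, 0.001, 0.0]
wrist_force: [1.2, -0.0, -0.5]
grip_width: 0.723
time: 11.4
position: [0.5006, 0.0709, 0.2151]
orientation: [0.978, 0.211, 0.0, 0.0]
wrist_force: [-0.3, 0.7, 1.2]
grip_width: 0.724
11.4 [0.50058572 0.07089446 0.21513539] [-0.28613489  0.70556958  1.15848641]
red [131.43502825 207.24858757] 0.12356465084041046 [0.54036454 0.28222618 0.1205991 ]
blue [409.54597701 240.14942529] 0.10946260186414404 [ 0.47441356 -0.30259167  0.10654534]
blue [  2.36428571 366.42142857] 0.11578811594014782 [0.19931889 0.55684366 0.11272898]
flange z, slopes 0.07047950875391532 [ 0.0022921  -0.02213789] 195
top0 jar top [ 0.78462093 -0.04367771  0.07159413]
t5 jar top [ 0.7831599  -0.04371239  0.07663286]
```

View pics/s5.png

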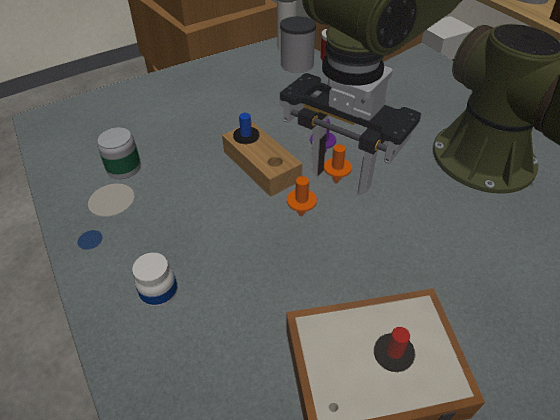

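View pics/t5.png

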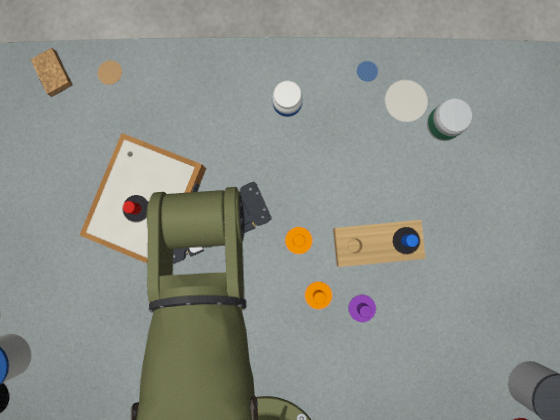

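Both views show the plug home and upright (scene ~(397,347), top ~(133,207)). The flange top is at 0.0705 against 0.070 expected, and the knob top is at about 0.121 against 0.120. Blue and the jar are where they were.

```bash
python3 -c "
from station import ctrl; print(ctrl.sign_off())"
```

```text
the job is handed in; nothing more can be done
None
```

The red-knobbed plug is fully home in the pour hole, and I handed the job in at about 11.5 s on the robot clock.

**What I did:** I lifted the plug straight out of the rack and touched its tip down about 43 mm from the hole centre, with roughly 8 N on the tip. I then slid it across the plaster until the tip passed the rim and the contact force disappeared. From there I lowered it, seated it with about 6 N, released it and backed the arm away.

**Last checks:**
- **Plug height:** the flange top measured 70.5 mm (70 expected) and the knob top about 121 mm (120 expected). The flange tilt fit came out at about 0.02, which I put down to depth noise.
- **Plug position:** the top camera put the knob about 3 mm from where the gripper released it. That is within calibration error and the play in the hole.
- **Blue plug and paint jar:** the blue plug measured within 1 mm of where it started. The jar looks the same in both views. Its average surface height came out 5 mm higher than at the start, although its x, y position agreed within 2 mm. I think that is depth noise, because the arm never went near it.
- **Robot:** the arm is clear and touching nothing.

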